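# Set up and shoot a stacking paperweight for the web shop

### The arm

A 6-joint arm with a two-finger parallel gripper is mounted at the origin on the work surface. World frame = base frame: x ahead of the robot, y to its left, z up, the work surface at z = 0. Lengths are in mm, angles in rad, forces in N, time in s.
With the tool pointing down it reaches from about 350 to 875 mm from the base axis. Payload 4.2 kg.
Tool frame: the origin (TCP) lies between the finger pads; the fingertips stand 11 mm ahead of it and the grasp point (between the pads) lies 8 mm behind it (arm.tips_ahead is the distance from the TCP to the fingertips, in mm); z points along the fingers, y is the line along which they close (so a half turn about z gives the same grasp; the last joint's range is limited). The gripper opens to 85 mm and grips with 20 to 120 N. Pads are 22 mm wide; open, the fingers measure 114 mm over their backs; the gripper's body (76 mm by 85 mm) begins 54 mm behind the grasp point. The pads swing forward as they close: fully open they stand 13 mm farther back than shut.
Start: joints at [1.471, 0.385, 0.008, 0, -1.194, -0.259], TCP at [219.436, 585.19, 242.312] pointing down, gripper open.
Joint ranges: [-3.14, 3.14], [-1.21, 2.06], [-1.07, 1.41], [-3.16, 2.05], [-2.99, -0.16], [-3.1, 3.1]. Speed limits (rad/s): [2.79, 2.79, 3.14, 3.14, 3.14, 3.14].

### API

Orientations are given as a unit quaternion [x, y, z, w].
In Python, from rig import arm, vision gives the robot as it stands.
- The arm moves only by the tool play_rows, never from a script. Its arguments are lists of equal length, an entry for each row: "hand": the opening, from 0 (shut) to 1 (fully open); "linear": the shift along the tool's x, y, z as a fraction of full scale, a list of three; "turn": the turn, a rotation vector about the tool's x, y, z as a fraction of full scale, a list of three. A call has 1 to 12 rows; each row is the pose to reach, as a shift and turn from the pose commanded when the call began, along the tool's axes at that moment; what a row does not reach only later rows make up. Full scale, the value 1, is 50 cm for a shift and 1.5 rad for a turn. A row lasts 1/8 s, in which the tool goes at most 62.5 mm and 10.7 degrees, less where a joint would pass 70% of its speed; a pose out of reach is approached as far as the arm can. A call with a number of a shift or a turn outside -1 to 1 is refused whole. A call with a gripper value outside its range is refused whole. The fingers move at their own pace and stop on an object; "squeeze" is the grip in N (left out, the last holds). Time passes only in rows, so rows that repeat a pose let the fingers close. It gives the time, the measured TCP pose, the force, the opening and the grip force at its end, in the units of the state.
- arm.get_state(): the state, without advancing time (a new reading comes with each control period).
- vision.snapshot(name): name is "side" or "top" or "wrist"; returns a dict with "color" (420x560x3 uint8, red, green, blue), "z_map" (420x560 float32, mm along the optical axis (not along the pixel's ray), 0 where there is no reading), "fx", "fy", "cx", "cy" (pixels), "distortion" ([k1, k2, p1, p2, k3] as OpenCV has them; the pictures are not rectified), "T" (4x4, takes a point from camera to world coordinates). Camera axes: x right, y up, looking along -z (the intrinsics and any distortion apply to the point x, -y, -z); pixel columns grow to the right and rows downward; lengths in mm; the calibration is good to about 2 mm. A picture is of the moment at which its call begins.
- arm.close_job(): hands the job in; it is judged then, once.
The state is a dict: "time_s": time; "q": joint angles; "qvel": joint speeds; "effort": joint torques, N m; "eef_pos": TCP position; "ee_rot": TCP orientation; "wrist_force": force on the tool from outside, world axes, zero at the start; "wrist_torque": the same for the moment, N m; "finger_gap": opening from 0.0 (shut) to 1.0 (fully open); "gripper_force": force on a finger pad.
Only numpy, scipy, OpenCV 4.12 (cv2) and the standard library are available. Lean on these libraries where they do the work, as an engineer would, in place of code of your own. Each camera call takes 0.05 s, during which the arm holds its last target. There are 200 camera calls.

### The job

First clear the cup and the potted plant off the round display plate and stand both upright on the wooden tray. Then build the paperweight in the middle of the plate: all the dark wooden discs that are there, lying flat in one neatly centred stack, the widest at the bottom and each one smaller than the one under it. When the stack stands, press the shutter pedal right down to its stop for a moment and let it come up again, with the stack still standing, the cup and plant still on the tray, and the roll of tape and the glass jar left where they are.

Things in the scene. Friction and masses are not known exactly. Their poses are not given: they have to be found in the camera images.
- plate: fixed round bare-aluminium display plate, 200 mm across, flat top 15 mm above the desk. Origin on the desk under its centre, z up; its yaw means nothing
- plate_top (a point): centre of the plate's flat top, 15 mm above the desk
- tray: fixed wooden tray, 200 mm (own x) by 140 mm (own y) outside, rim 18 mm high and 6 mm thick, inner floor about 6 mm above the desk. Origin on the desk under its centre. It may stand on the left or the right
- cup: blue ceramic cup without handle, open at the top, 68 mm tall, 66 mm across at the rim and narrowing downward. Origin at the centre of its underside, z up through the mouth. It starts standing on the plate
- pot: terracotta plant pot, 55 mm tall, 58 mm across at the top and 50 mm at the foot, with a small green plant that rises to 76 mm within the rim (the plant is soft: the fingers pass it). Origin at the centre of its underside, z up. It starts standing on the plate
- pedal_base: fixed black base of the wireless shutter pedal, 150 mm (own x) by 100 mm (own y). Origin on the desk under its centre. The tread's hinge lies across it (along own y) at own x = +60 mm, 33 mm above the desk; the free end of the tread points to own -x and stands raised. It may stand on the left or the right
- pedal (a joint): angle of the pedal's tread in rad: 0 is up, 0.2 is fully down on its stop. A spring lifts it: pressed at pedal_pad it takes about 5 N to start and 10 N at the stop. It springs back up when let go
- pedal_pad (a point): where to press: on the top of the aluminium tread (130 x 80 mm), 100 mm from the hinge on its ribbed free part. It stands about 58 mm above the desk when up and about 38 mm when fully down
- disc70: dark wooden disc 70 mm across and 20 mm thick, lying flat. Origin at the disc's very centre (10 mm above what it lies on), z is the disc's axis; either face may be up. Absent in some starts (3 to 5 of the five discs are there)
- disc63: dark wooden disc 63 mm across and 20 mm thick, lying flat. Origin at the disc's very centre (10 mm above what it lies on), z is the disc's axis; either face may be up. Absent in some starts (3 to 5 of the five discs are there)
- disc56: dark wooden disc 56 mm across and 20 mm thick, lying flat. Origin at the disc's very centre (10 mm above what it lies on), z is the disc's axis; either face may be up. Absent in some starts (3 to 5 of the five discs are there)
- disc49: dark wooden disc 49 mm across and 20 mm thick, lying flat. Origin at the disc's very centre (10 mm above what it lies on), z is the disc's axis; either face may be up. Absent in some starts (3 to 5 of the five discs are there)
- disc42: dark wooden disc 42 mm across and 20 mm thick, lying flat. Origin at the disc's very centre (10 mm above what it lies on), z is the disc's axis; either face may be up. Absent in some starts (3 to 5 of the five discs are there)
- tape: bystander, to be left where it is: a roll of clear sticky tape lying flat, 60 mm across, 20 mm high. Origin at the centre of its underside
- jar: bystander, to be left where it is: a small closed glass jar, 48 mm across, 50 mm tall. Origin at the centre of its underside

How it is judged:
By the outcome, as a careful person would: the job done as asked, in the order asked, and still so for the second after the job is handed in, with the robot touching nothing.
Of disc70, disc63, disc56, disc49, disc42 only 3 to 5 are there at a start; the rules pass over those that are not, and their reading is None.
At some moment in a run one of cup, pot, disc49, disc42 may be knocked a few centimetres aside while the robot is not near it.
Once in a run the grip may slacken for a moment while it holds something.
It also fails if it takes over 210 s, if anything falls off the work surface, if the arm or the gripper's body presses on something with over 40 N, if the wrist force passes 120 N, or if a joint passes its speed limit or range.

## Working session

There is one attempt and no reset: what is moved stays moved. The work goes in short steps, Python scripts to look and compute and a tool call to move; the robot and the scene stay as the last step left them, time stands still between calls to the robot, and variables do not carry over. Pictures are saved under pics/ and viewed, at most 14 in all, crops included, and the job is handed in when it is done.

Besides the shell and the picture viewer there is one more tool, called by a JSON object that holds its "api" and its "payload". play_rows: Moves the arm, as the interface text tells. Shift numbers are shares of 50 cm and turn numbers shares of 1.5 rad, none past 1 either way. Its arguments: {"type":"object","properties":{"hand":{"type":"array","items":{"type":"number"}},"linear":{"type":"array","items":{"type":"array","items":{"type":"number"}}},"turn":{"type":"array","items":{"type":"array","items":{"type":"number"}}},"squeeze":{"type":"number"}},"required":["hand","linear","turn"]}

```bash
ls; mkdir -p pics; cat > h.py <<'E'
import numpy as np, cv2
from rig import arm, vision
from scipy.spatial.transform import Rotation as R
def snap(n,fn=None):
    s=vision.snapshot(n)
    if fn: cv2.imwrite('pics/'+fn,s['color'][:,:,::-1])
    return s
def rays(s,uv):
    K=np.array([[s['fx'],0,s['cx']],[0,s['fy'],s['cy']],[0,0,1]],float)
    p=cv2.undistortPoints(np.array(uv,float).reshape(-1,1,2),K,np.array(s['distortion'],float)).reshape(-1,2)
    d=np.c_[p[:,0],-p[:,1],-np.ones(len(p))]
    T=np.array(s['T']); return T[:3,3], d@T[:3,:3].T
def onplane(s,uv,z):
    o,d=rays(s,uv); return o+d*((z-o[2])/d[:,2])[:,None]
def depthpts(s,uv):
    o,d=rays(s,uv); uv=np.array(uv,int).reshape(-1,2); return o+d*s['z_map'][uv[:,1],uv[:,0]][:,None]
def cloud(s):
    v,u=np.mgrid[0:420,0:560]; uv=np.c_[u.ravel(),v.ravel()]
    return depthpts(s,uv).reshape(420,560,3)
E
python3 - <<'E'
from h import *
for n in('side','top','wrist'):
    s=snap(n,n+'1.png'); print(n,np.round(s['T'],3).tolist(),s['fx'],s['cx'],s['cy'],s['distortion'],(s['z_map']>0).mean())
st=arm.get_state(); print(st)
E
```

```text
pics
side [[0.869, 0.294, -0.398, 104.483], [-0.495, 0.488, -0.719, -744.512], [-0.017, 0.822, 0.57, 663.828], [0.0, 0.0, 0.0, 1.0]] 392.57985234056343 280.5475066089988 198.64262972083216 [-0.04436213  0.          0.          0.          0.        ] 0.9962117346938776
top [[-0.013, 0.998, -0.058, 463.642], [-1.0, -0.013, -0.002, -14.607], [-0.002, 0.058, 0.998, 981.416], [0.0, 0.0, 0.0, 1.0]] 383.93044014368905 278.5740123326725 209.0079339183343 [0.0187148 0.        0.        0.        0.       ] 0.9957950680272109
wrist [[-0.351, 0.886, 0.302, 297.09], [-0.936, -0.333, -0.111, 555.543], [0.003, -0.322, 0.947, 374.125], [0.0, 0.0, 0.0, 1.0]] 324.3599264992754 278.1216381439857 210.52856530517937 [-0.06915691  0.          0.          0.          0.        ] 0.9958715986394557
{'time_s': 0.15, 'q': array([ 1.47060922e+00,  3.85384829e-01,  6.93493531e-03, -3.14236355e-04,
       -1.19401383e+00, -2.58610309e-01]), 'qvel': array([-6.41861378e-04, -3.34965211e-03,  3.12730283e-03, -6.95683217e-05,
        1.90050164e-03, -1.49078834e-05]), 'effort': array([ 1.50523974e-04, -3.92678726e+01,  1.88581949e+01,  4.18868512e+00,
       -3.40479761e-03, -5.25495381e-08]), 'eef_pos': array([219.3082459 , 584.80844036, 241.47362934]), 'ee_rot': array([ 9.83940473e-01, -1.78494899e-01, -7.96211644e-05,  8.42640175e-04]), 'wrist_force': array([ 0.52923507, -0.19612361, -0.703428  ]), 'wrist_torque': array([-0.04175784, -0.00827046,  0.0181049 ]), 'gripper_force': 0.0, 'finger_gap': 1.0023226755594763}
```

View pics/top1.png

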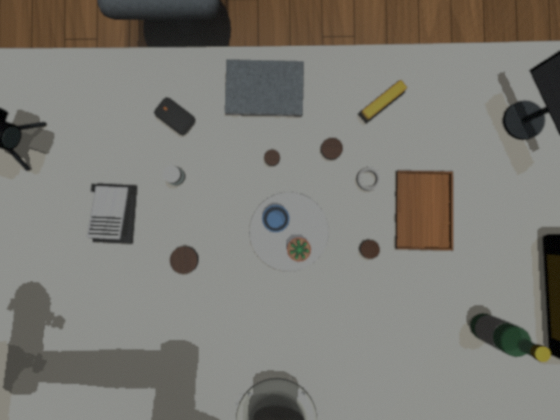

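View pics/side1.png

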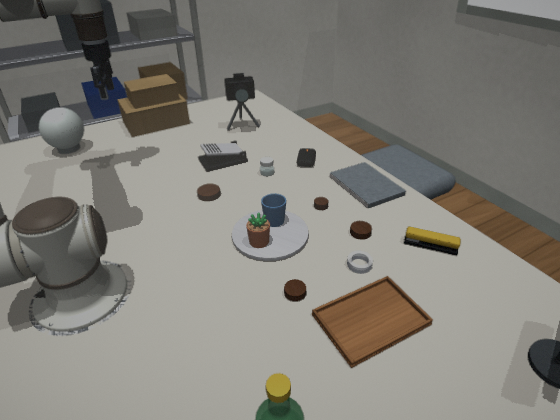

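The top view shows four dark discs at (185,260), (272,158), (331,149) and (369,249). The plate is at (288,231), cup (276,218), pot (299,249), tape (367,180), jar (176,176), tray (424,210) and pedal (112,213). The side view agrees.

```bash
cat >> h.py <<'E'
def blobs(m,amin=60):
    n,l,st,c=cv2.connectedComponentsWithStats(m.astype(np.uint8)); 
    return [(l==i,st[i],c[i]) for i in range(1,n) if st[i][4]>=amin]
def circ(s,mask,z):
    """contour on plane z -> centre, diameter"""
    c=max(cv2.findContours(mask.astype(np.uint8),cv2.RETR_EXTERNAL,cv2.CHAIN_APPROX_NONE)[0],key=len)
    P=onplane(s,c.reshape(-1,2),z)[:,:2]
    e=cv2.fitEllipse(P.astype(np.float32)); return np.array(e[0]),np.array(e[1])
def discs(s,lo=(150,-350),hi=(800,400)):
    """dark brown blobs on the work area: (centre, axes, top height)"""
    P=cloud(s); hsv=cv2.cvtColor(s['color'],cv2.COLOR_RGB2HSV).astype(int)
    m=(hsv[...,2]<95)&(hsv[...,1]>70)&((hsv[...,0]<20)|(hsv[...,0]>165))&(P[...,0]>lo[0])&(P[...,0]<hi[0])&(P[...,1]>lo[1])&(P[...,1]<hi[1])
    out=[]
    for b,st,c in blobs(m):
        z=np.median(P[b][:,2]); cc,ax=circ(s,b,z); out.append((cc.round(1),ax.round(1),round(float(z),1),st[4],c.round(0)))
    return out
E
python3 - <<'E'
from h import *
for n in('top','side'):
    s=snap(n); P=cloud(s); print(n)
    for d in discs(s): print(' disc',*d)
    hsv=cv2.cvtColor(s['color'],cv2.COLOR_RGB2HSV).astype(int); H,S,V=hsv[...,0],hsv[...,1],hsv[...,2]
    wa=(P[...,0]>150)&(P[...,0]<800)&(abs(P[...,1])<500)
    for nm,m in dict(cup=(H>98)&(H<120)&(S>110),pot=(H<12)&(S>100)&(V>95),tray=(H>5)&(H<20)&(S>100)&(V>60),green=(H>40)&(H<90)&(S>100)).items():
        for b,st,c in blobs(m&wa,80):
            q=P[b]; zz=np.percentile(q[:,2],[5,50,95]).round(1)
            print(nm,c.round(0),st[4],zz,circ(s,b,zz[2]), cv2.minAreaRect(q[:,:2].astype(np.float32)))
    if n=='top':
        m=(P[...,2]>9)&(P[...,2]<21)&(np.hypot(P[...,0]-440,P[...,1]+40)<130)
        pts=P[m]; cv=cv2.convexHull(pts[:,:2].astype(np.float32)); print('plate',cv2.minEnclosingCircle(cv),np.median(pts[:,2]))
        for nm,(u,v) in dict(jar=(176,176),tape=(367,180),pedal=(112,213)).items():
            w=60 if nm=='pedal' else 22
            q=P[v-w:v+w,u-w:u+w].reshape(-1,3); q=q[q[:,2]>8]
            print(nm,cv2.minAreaRect(q[:,:2].astype(np.float32)),np.percentile(q[:,2],[50,98]).round(1))
        for uv in [(100,190),(120,190),(96,236),(118,236),(128,213),(92,213),(108,213)]: print(uv,P[uv[1],uv[0]].round(1))
        print('desk',P[300,330].round(1),P[150,230].round(1))
E
```

```text
top
 disc [ 670.8 -148.5] [43.  45.1] 19.6 255 [331. 148.]
 disc [650.   3.] [26.6 29.8] 19.8 98 [272. 157.]
 disc [ 511.8 -329.8] [ 44.8 233.8] 14.9 202 [400. 209.]
 disc [ 416.8 -238. ] [40.1 42.2] 19.5 239 [369. 249.]
 disc [395.2 224.6] [53.9 58.7] 19.2 407 [184. 260.]
tray [424. 210.] 4181 [ 2.8  5.9 16.2] (array([ 512.79016113, -377.87954712]), array([155.74562073, 229.96577454])) ((518.9301147460938, -232.0381622314453), (429.9710693359375, 193.9266815185547), 87.65388488769531)
green [507. 341.] 198 [134.3 144.7 156.6] (array([ 230.21589661, -486.22631836]), array([26.69347572, 46.03068542])) ((226.6914520263672, -492.3523254394531), (45.165618896484375, 15.203476905822754), 0.2509959936141968)
plate ((462.54718017578125, -36.68998718261719), 99.68168640136719) 14.574319656073953
jar ((532.5656127929688, 132.52513122558594), (321.6692810058594, 46.0655517578125), 56.74978256225586) [48.4 53.9]
tape ((544.6446533203125, -136.39862060546875), (58.64765930175781, 289.8727722167969), 25.888551712036133) [ 19.1 981.4]
pedal ((508.149658203125, 231.2467041015625), (245.825332641601
[... 1092 characters left out ...]
118041992, 49.372596740722656), 23.620765686035156)
tray [370. 320.] 5580 [ 3.7  6.  17.4] (array([ 508.03967285, -384.89920044]), array([163.354599  , 237.35076904])) ((509.41656494140625, -382.35791015625), (140.02442932128906, 200.84519958496094), 87.91902923583984)
tray [295. 287.] 271 [17.8 19.5 21.3] (array([ 413.03723145, -242.61836243]), array([43.94106293, 44.68649673])) ((414.39947509765625, -241.47906494140625), (45.14076232910156, 43.67840576171875), 59.66135787963867)
green [258. 219.] 108 [78.  85.3 90.5] (array([416.01708984, -66.5202179 ]), array([36.29546738, 38.48590469])) ((416.42608642578125, -62.685298919677734), (38.92117691040039, 38.77345275878906), 60.68867874145508)
```

View pics/wrist1.png

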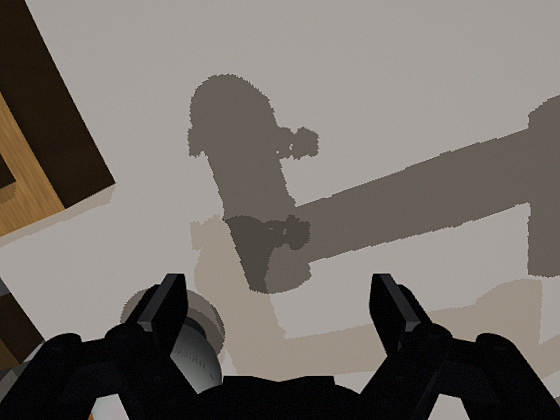

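Wrist view: only bare desk, shadows and the lamp, with nothing needed in sight. I'll refine positions by height segmentation in both views.

```bash
cat >> h.py <<'E'
def things(n,zmin=9,lo=(330,-310),hi=(720,300),amin=40):
    s=snap(n); P=cloud(s); m=(P[...,2]>zmin)&(P[...,2]<110)&(P[...,0]>lo[0])&(P[...,0]<hi[0])&(P[...,1]>lo[1])&(P[...,1]<hi[1])
    for b,st,c in blobs(m,amin):
        q=P[b]; zt=np.percentile(q[:,2],90); t=q[q[:,2]>zt-4]
        (x,y),r=cv2.minEnclosingCircle(t[:,:2].astype(np.float32))
        s_=np.linalg.norm(s['T'][:3,3]-t.mean(0)) 
        # area in mm2 of top face from contour
        cc,ax=circ(s,b,zt)
        print(n,'px',c.round(0),'ztop %.1f'%zt,'centre',t[:,:2].mean(0).round(1),'encl %.1f %.1f d=%.1f'%(x,y,2*r),'contour',cc.round(1),ax.round(1),'col',np.median(s['color'][b],0))
    return s,P
E
python3 - <<'E'
from h import *
for n in('top','side'):
    s,P=things(n); things(n,25,(340,-160),(570,80))
    m=(P[...,2]>30)&(P[...,2]<75)&(P[...,0]>400)&(P[...,0]<650)&(P[...,1]>330)&(P[...,1]<470)
    q=P[m]; A=np.c_[q[:,:2],np.ones(len(q))]
    for _ in range(3):
        c=np.linalg.lstsq(A,q[:,2],rcond=None)[0]; r=abs(A@c-q[:,2]); k=r<3; A,q=A[k],q[k]
    print('tread',c.round(3),len(q),cv2.minAreaRect(q[:,:2].astype(np.float32)))
print(arm.tips_ahead)
E
```

```text
top px [331. 147.] ztop 21.5 centre [ 673.8 -148.9] encl 674.0 -148.6 d=55.9 contour [ 672.8 -148.3] [53.  55.4] col [71. 57. 50.]
top px [272. 156.] ztop 22.0 centre [652.3   3.8] encl 652.3 3.5 d=41.0 contour [651.9   3.1] [39.7 40. ] col [73. 60. 53.]
top px [174. 174.] ztop 51.3 centre [608.6 248.4] encl 608.3 248.7 d=43.4 contour [604.9 241.8] [44.  54.5] col [140.5 142.  140.5]
top px [368. 178.] ztop 21.4 centre [ 594.3 -241.7] encl 595.4 -241.1 d=59.2 contour [ 594.5 -239.6] [57.7 59. ] col [125. 125. 123.]
top px [288. 232.] ztop 70.3 centre [442.1 -42.6] encl 460.1 -33.5 d=151.0 contour [462.5 -35.4] [184.9 185.3] col [141. 143. 141.]
top px [397. 231.] ztop 18.9 centre [ 455.5 -308.5] encl 469.3 -307.9 d=107.6 contour [ 453.8 -307.1] [  4.8 127.7] col [79. 62. 45.]
top px [369. 249.] ztop 21.4 centre [ 415.5 -238.6] encl 415.8 -238.3 d=48.9 contour [ 415.8 -237.3] [46.6 47.9] col [69. 53. 44.]
top px [183. 260.] ztop 21.5 centre [394.7 225.9] encl 394.8 226.0 d=69.6 contour [395.1 224.7] [67.3 68.4] col [72. 59. 52.]
top px [275. 218.] ztop 83.2 centre [493.3  -4.2] encl 4
[... 861 characters left out ...]
ol [77. 56. 44.]
side px [361. 228.] ztop 20.7 centre [ 669.4 -152.3] encl 671.2 -152.6 d=57.8 contour [ 665.1 -156.3] [55.2 64. ] col [71. 48. 34.]
side px [360. 261.] ztop 20.5 centre [ 591.  -244.8] encl 591.5 -243.4 d=61.2 contour [ 587.4 -248.1] [59.5 67.1] col [148. 149. 148.]
side px [295. 289.] ztop 20.6 centre [ 413.4 -242. ] encl 415.2 -241.0 d=50.6 contour [ 411.3 -245.2] [47.2 55.2] col [72. 47. 32.]
side px [266. 218.] ztop 83.2 centre [449.1 -38. ] encl 456.4 -28.4 d=147.4 contour [446.2 -58.3] [ 73.2 215. ] col [58. 64. 70.]
tread [-2.02000e-01  2.40000e-02  1.43186e+02] 365 ((513.670166015625, 399.7161865234375), (98.43388366699219, 129.9800567626953), 86.36599731445312)
11.0
```

{"api": "play_rows", "payload": {"hand": [1,1], "linear": [[0,0,0],[0,0,0]], "turn": [[0,0,-0.12],[0,0,-0.2385]]}}

```text
time_s: 0.7
eef_pos: [219.4, 585.2, 242.3]
ee_rot: [1.0, 0.002, -0.0, -0.0]
wrist_force: [0.3, -0.2, 0.7]
finger_gap: 1.004
gripper_force: 0.0
```

{"api": "play_rows", "payload": {"hand": [1,1,1,1,1,1,1,1,1,1], "linear": [[0.36,0.95,0],[0.36,0.95,0],[0.36,0.95,0],[0.36,0.95,0],[0.36,0.95,0],[0.36,0.95,0],[0.36,0.95,0],[0.36,0.95,0],[0.36,0.95,0],[0.36,0.95,0]], "turn": [[0,0,0.0025],[0,0,0.0025],[0,0,0.0025],[0,0,0.0025],[0,0,0.0025],[0,0,0.0025],[0,0,0.0025],[0,0,0.0025],[0,0,0.0025],[0,0,0.0025]], "squeeze": 30}}

```text
time_s: 1.95
eef_pos: [399.1, 109.6, 242.5]
ee_rot: [1.0, -0.003, 0.0, -0.0]
wrist_force: [0.5, 0.5, -0.5]
finger_gap: 1.003
gripper_force: 0.0
```

{"api": "play_rows", "payload": {"hand": [1,1,1,1,1], "linear": [[0.186,0.232,0.2],[0.186,0.232,0.2],[0.186,0.232,0.2],[0.186,0.232,0.2],[0.186,0.232,0.2]], "turn": [[0,0,0],[0,0,0],[0,0,0],[0,0,0],[0,0,0]]}}

```text
time_s: 2.58
eef_pos: [491.6, -5.1, 142.4]
ee_rot: [1.0, -0.001, 0.0, 0.0]
wrist_force: [-0.5, -0.5, 0.9]
finger_gap: 1.001
gripper_force: 0.0
```

```bash
python3 - <<'E'
from h import *
s=snap('wrist','w2.png'); print(arm.get_state()['ee_rot'],arm.get_state()['eef_pos'])
P=cloud(s); q=P[(P[...,2]>60)&(P[...,2]<100)]; print(len(q), q.min(0),q.max(0))
E
```

```text
[ 9.99999101e-01 -1.17207035e-03  6.31994872e-04 -1.57178534e-04] [491.64121063  -4.91890898 142.98559098]
7915 [392.08791806 -79.43203587  60.00618114] [526.87183694  27.17069897  93.32515109]
```

View pics/w2.png

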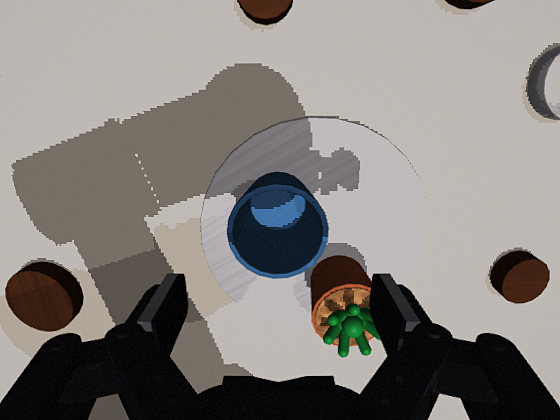

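The wrist view shows the cup's mouth at (278,230), midway between the fingers, and the pot clear of them at (343,300). I'll descend and grip.

{"api": "play_rows", "payload": {"hand": [1,1,1,0,0,0,0,0], "linear": [[0.002,0.002,0.09],[0.002,0.002,0.18],[0.002,0.002,0.18],[0.002,0.002,0.18],[0.002,0.002,0.18],[0.002,0.002,0.18],[0.002,0.002,0.18],[0.002,0.002,0.18]], "turn": [[0,0,0],[0,0,0],[0,0,0],[0,0,0],[0,0,0],[0,0,0],[0,0,0],[0,0,0]], "squeeze": 40}}

```text
time_s: 3.62
eef_pos: [494.6, -6.3, 55.2]
ee_rot: [1.0, -0.002, 0.003, -0.001]
wrist_force: [-1.4, 2.8, 7.0]
finger_gap: 0.74
gripper_force: 43.4
```

{"api": "play_rows", "payload": {"hand": [0,0,0,0,0,0,0,0,0,0,0], "linear": [[0,0,-0.06],[0,0,-0.14],[0,0,-0.2],[0.12,0.752,-0.2],[0.12,0.752,-0.2],[0.12,0.752,-0.2],[0.12,0.752,-0.2],[0.12,0.752,-0.2],[0.12,0.752,-0.2],[0.12,0.752,-0.2],[0.12,0.752,-0.2]], "turn": [[0,0,0],[0,0,0],[0,0,0],[0,0,0],[0,0,0],[0,0,0],[0,0,0],[0,0,0],[0,0,0],[0,0,0],[0,0,0]]}}

```text
time_s: 5.0
eef_pos: [549.9, -383.7, 152.3]
ee_rot: [1.0, -0.003, -0.0, -0.0]
wrist_force: [0.6, -0.1, -1.6]
finger_gap: 0.739
gripper_force: 45.3
```

```bash
python3 - <<'E'
from h import *
s=snap('side','s3.png'); w=snap('wrist','w3.png')
cv2.imwrite('pics/c3.png',np.hstack([w['color'][:,:,::-1],s['color'][100:,150:][...,::-1].copy() if 0 else s['color'][:,:,::-1][:, 200:440]]))
P=cloud(w); hsv=cv2.cvtColor(w['color'],cv2.COLOR_RGB2HSV); m=(hsv[...,0]>98)&(hsv[...,0]<120)&(hsv[...,1]>110); q=P[m]; print('cup',q.min(0),q.max(0)); print(arm.get_state()['eef_pos'])
E
```

```text
cup [ 3.22607577e+02 -6.75161257e+02  5.74621575e-01] [ 715.89279035 -316.71916118  285.27228074]
[ 550.32705224 -382.39365875  152.7126197 ]
```

View pics/c3.png

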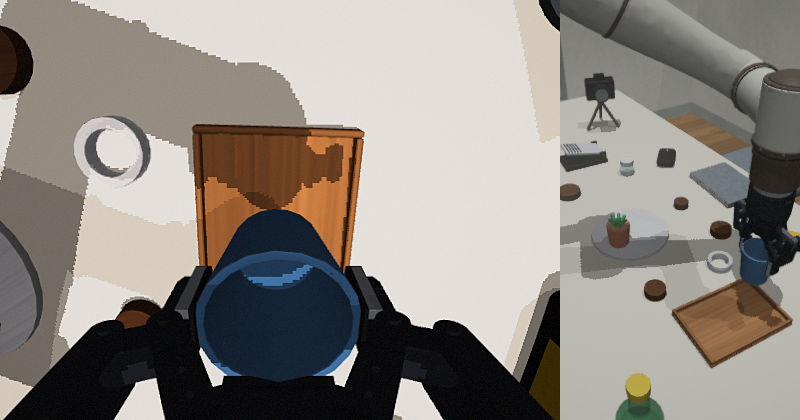

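The left half shows the cup held upright over the tray: its rim is at (278,310), and the tray's far edge spans columns 193–363. The side crop agrees. Lowering.

{"api": "play_rows", "payload": {"hand": [0,0,0,0], "linear": [[0,0,0.1],[0,0,0.19],[0,0,0.204],[0,0,0.204]], "turn": [[0,0,0],[0,0,0],[0,0,0],[0,0,0]]}}

```text
time_s: 5.6
eef_pos: [551.6, -383.3, 51.6]
ee_rot: [1.0, -0.001, 0.001, 0.001]
wrist_force: [0.7, -0.5, -1.5]
finger_gap: 0.736
gripper_force: 45.4
```

{"api": "play_rows", "payload": {"hand": [0,0,0], "linear": [[0,0,0.005],[0,0,0.009],[0,0,0.009]], "turn": [[0,0,0],[0,0,0],[0,0,0]]}}

```text
time_s: 5.98
eef_pos: [550.7, -383.9, 46.5]
ee_rot: [1.0, -0.002, 0.0, 0.0]
wrist_force: [-0.2, 0.3, -2.6]
finger_gap: 0.738
gripper_force: 45.4
```

{"api": "play_rows", "payload": {"hand": [0,0], "linear": [[0,0,0.004],[0,0,0.004]], "turn": [[0,0,0],[0,0,0]]}}

```text
time_s: 6.22
eef_pos: [551.2, -384.0, 46.2]
ee_rot: [1.0, -0.002, 0.001, 0.001]
wrist_force: [-1.9, 2.7, 6.3]
finger_gap: 0.74
gripper_force: 45.8
```

{"api": "play_rows", "payload": {"hand": [1,1,1,1,1,1,1,1,1,1,1,1], "linear": [[0,0,-0.002],[0,0,-0.002],[0,0,-0.002],[0,0,-0.09],[0,0,-0.19],[-0.265,-0.646,-0.2],[-0.265,-0.646,-0.2],[-0.265,-0.646,-0.2],[-0.265,-0.646,-0.2],[-0.265,-0.646,-0.2],[-0.265,-0.646,-0.2],[-0.265,-0.646,-0.2]], "turn": [[0,0,0],[0,0,0],[0,0,0],[0,0,0],[0,0,0],[0,0,0],[0,0,0],[0,0,0],[0,0,0],[0,0,0],[0,0,0],[0,0,0]]}}

```text
time_s: 7.72
eef_pos: [418.9, -58.5, 144.3]
ee_rot: [1.0, -0.0, 0.0, -0.0]
wrist_force: [0.3, -1.1, 0.3]
finger_gap: 0.998
gripper_force: 0.0
```

```bash
cat >> h.py <<'E'
def wr(zmin=9,zmax=110,box=120,amin=150):
    """things near the tool in the wrist view: top height, centre, diameter (enclosing circle of the top)"""
    s=snap('wrist'); P=cloud(s); e=arm.get_state()['eef_pos']
    m=(P[...,2]>zmin)&(P[...,2]<min(zmax,e[2]-25))&(np.hypot(P[...,0]-e[0],P[...,1]-e[1])<box)
    for b,st,c in blobs(m,amin):
        q=P[b]; zt=np.percentile(q[:,2],90); t=q[q[:,2]>zt-4]; (x,y),r=cv2.minEnclosingCircle(t[:,:2].astype(np.float32))
        print('wrist px',c.round(0),st[4],'z %.1f'%zt,'encl %.1f %.1f d %.1f'%(x,y,2*r),'col',np.median(s['color'][b],0))
    print('tcp',e.round(1)); return s,P
E
python3 - <<'E'
from h import *
s,P=wr(20)
cv2.imwrite('pics/w4.png',s['color'][:,:,::-1])
hsv=cv2.cvtColor(s['color'],cv2.COLOR_RGB2HSV); 
m=(hsv[...,0]<12)&(hsv[...,1]>100)&(P[...,2]>62)&(P[...,2]<76)
q=P[m]; print('pot rim',cv2.minEnclosingCircle(q[:,:2].astype(np.float32)),np.median(q[:,2]))
things('side',25,(330,-480),(700,200))
E
```

```text
wrist px [279. 221.] 5763 z 90.4 encl 421.0 -59.4 d 45.4 col [43. 51. 24.]
tcp [419.7 -59.3 144.3]
pot rim ((420.8077087402344, -59.17460632324219), 28.738012313842773) 71.22969418468332
side px [258. 229.] ztop 86.4 centre [417.2 -61.3] encl 417.3 -61.2 d=44.2 contour [402.  -95.1] [ 54.3 114.1] col [78. 66. 50.]
side px [390. 296.] ztop 72.8 centre [ 549.2 -385.9] encl 548.3 -383.8 d=66.8 contour [ 536.4 -394.7] [ 61.9 101.7] col [35. 54. 73.]
```

{"api": "play_rows", "payload": {"hand": [1,1,1,0,0,0,0,0], "linear": [[0.003,0,0.1],[0.003,0,0.198],[0.003,0,0.198],[0.003,0,0.198],[0.003,0,0.198],[0.003,0,0.198],[0.003,0,0.198],[0.003,0,0.198]], "turn": [[0,0,0],[0,0,0],[0,0,0],[0,0,0],[0,0,0],[0,0,0],[0,0,0],[0,0,0]]}}

```text
time_s: 8.82
eef_pos: [423.0, -60.0, 47.0]
ee_rot: [1.0, -0.002, 0.003, -0.0]
wrist_force: [0.0, -1.9, 8.3]
finger_gap: 0.652
gripper_force: 42.1
```

{"api": "play_rows", "payload": {"hand": [0,0,0,0,0,0,0,0,0,0], "linear": [[0,0,-0.06],[0,0,-0.14],[0,0,-0.2],[0.082,0.646,-0.2],[0.082,0.646,-0.2],[0.082,0.646,-0.2],[0.082,0.646,-0.2],[0.082,0.646,-0.2],[0.082,0.646,-0.2],[0.082,0.646,-0.2]], "turn": [[0,0,0],[0,0,0],[0,0,0],[0,0,0],[0,0,0],[0,0,0],[0,0,0],[0,0,0],[0,0,0],[0,0,0]]}}

```text
time_s: 10.07
eef_pos: [459.8, -383.4, 144.5]
ee_rot: [1.0, -0.003, -0.0, -0.001]
wrist_force: [0.3, 0.6, -3.4]
finger_gap: 0.651
gripper_force: 43.9
```

{"api": "play_rows", "payload": {"hand": [0,0,0,0], "linear": [[0,0,0.1],[0,0,0.19],[0,0,0.21],[0,0,0.21]], "turn": [[0,0,0],[0,0,0],[0,0,0],[0,0,0]]}}

```text
time_s: 10.58
eef_pos: [461.1, -382.2, 40.9]
ee_rot: [1.0, -0.001, 0.0, 0.0]
wrist_force: [0.5, -0.3, -1.6]
finger_gap: 0.654
gripper_force: 44.0
```

{"api": "play_rows", "payload": {"hand": [0,0,0], "linear": [[0,0,0.004],[0,0,0.007],[0,0,0.007]], "turn": [[0,0,0],[0,0,0],[0,0,0]]}}

```text
time_s: 10.95
eef_pos: [461.5, -383.4, 38.0]
ee_rot: [1.0, -0.002, 0.001, 0.001]
wrist_force: [-0.7, 3.4, 5.5]
finger_gap: 0.656
gripper_force: 32.8
```

{"api": "play_rows", "payload": {"hand": [1,1,1,1,1,1,1,1,1,1,1,1], "linear": [[0,0,-0.002],[0,0,-0.002],[0,0,-0.002],[0,0,-0.09],[0,0,-0.19],[-0.138,-0.9,-0.2],[-0.138,-0.9,-0.2],[-0.138,-0.9,-0.2],[-0.138,-0.9,-0.2],[-0.138,-0.9,-0.2],[-0.138,-0.9,-0.2],[-0.138,-0.9,-0.2]], "turn": [[0,0,0],[0,0,0],[0,0,0],[0,0,0],[0,0,0],[0,0,0],[0,0,0],[0,0,0],[0,0,0],[0,0,0],[0,0,0],[0,0,0]]}}

```text
time_s: 12.45
eef_pos: [396.0, 51.3, 136.5]
ee_rot: [1.0, -0.002, 0.001, -0.0]
wrist_force: [1.9, 0.3, 0.4]
finger_gap: 0.996
gripper_force: 0.0
```

{"api": "play_rows", "payload": {"hand": [1,1,1,1,1], "linear": [[0,-0.3,0],[0,-0.316,0.05],[0,-0.316,0.05],[0,-0.316,0.05],[0,-0.316,0.05]], "turn": [[0,0,0],[0,0,0],[0,0,0],[0,0,0],[0,0,0]]}}

```text
time_s: 13.08
eef_pos: [396.8, 206.8, 111.0]
ee_rot: [1.0, -0.002, -0.0, 0.0]
wrist_force: [0.1, -0.6, -0.1]
finger_gap: 1.002
gripper_force: 0.0
```

```bash
python3 - <<'E'
from h import *
wr(9)
for n in('side','top'): things(n,25 if n=='side' else 14,(330,-480),(720,200))
E
```

```text
wrist px [251. 218.] 6770 z 21.9 encl 395.4 226.5 d 70.1 col [36. 19. 11.]
tcp [396.9 206.5 111.2]
side px [389. 296.] ztop 72.8 centre [ 547.7 -386. ] encl 547.9 -384.8 d=67.0 contour [ 536.3 -394.7] [ 61.8 101.8] col [34. 52. 71.]
side px [353. 317.] ztop 77.9 centre [ 456.6 -385.6] encl 457.0 -386.1 d=45.3 contour [ 441.1 -401.3] [52.9 83.3] col [71. 87. 54.]
top px [331. 147.] ztop 21.9 centre [ 673.7 -148.6] encl 673.6 -149.4 d=56.1 contour [ 673.1 -148.5] [53.2 54.3] col [76. 62. 54.]
top px [271. 156.] ztop 21.6 centre [652.8   3.1] encl 653.0 3.2 d=41.5 contour [652.1   3.2] [39.2 39.9] col [79. 65. 57.]
top px [369. 178.] ztop 21.7 centre [ 594.3 -240.8] encl 595.1 -240.8 d=59.4 contour [ 594.6 -240.1] [57.6 57.9] col [135. 135. 133.]
top px [427. 209.] ztop 19.5 centre [ 516.  -384.3] encl 512.5 -379.6 d=242.5 contour [ 512.8 -378.8] [161.4 240.4] col [108.  83.  67.]
top px [433. 192.] ztop 73.8 centre [ 551.6 -384.5] encl 552.3 -382.3 d=67.0 contour [ 550.7 -376.2] [61.9 81.2] col [29. 37. 47.]
top px [288. 232.] ztop 17.1 centre [462.  -36.3] encl 462.6 -36.7 d=198.5 contour [461.9 -35.5] [188.  189.9] col [153. 154. 153.]
top px [432. 232.] ztop 78.6 centre [ 458.9 -384.6] encl 458.6 -383.9 d=44.0 contour [ 458.4 -370.6] [53.4 70.4] col [77. 78. 50.]
top px [369. 249.] ztop 21.7 centre [ 415.6 -237.9] encl 415.6 -238.6 d=48.7 contour [ 415.7 -237.5] [46.6 47.1] col [75. 57. 48.]
```

The cup and pot are on the tray, and the disc70 diameter comes out at 70.1 mm. I'll centre each disc with two crossed squeezes before lifting it.

{"api": "play_rows", "payload": {"hand": [1,1,1,1,1,1,1,1,1,1,1,1], "linear": [[-0.003,-0.04,0.02],[-0.003,-0.04,0.04],[-0.003,-0.04,0.06],[-0.003,-0.04,0.08],[-0.003,-0.04,0.09],[-0.003,-0.04,0.1],[-0.003,-0.04,0.1],[-0.003,-0.04,0.1],[-0.003,-0.04,0.1],[-0.003,-0.04,0.12],[-0.003,-0.04,0.192],[-0.003,-0.04,0.192]], "turn": [[0,0,1],[0,0,1],[0,0,1],[0,0,1],[0,0,1],[0,0,1],[0,0,1],[0,0,1],[0,0,1],[0,0,1],[0,0,1],[0,0,1]], "squeeze": 20}}

```text
time_s: 14.72
eef_pos: [394.3, 225.6, 13.0]
ee_rot: [0.73, -0.683, 0.0, 0.003]
wrist_force: [-0.0, 0.0, 0.4]
finger_gap: 1.003
gripper_force: 0.0
```

{"api": "play_rows", "payload": {"hand": [0,0,0,0,1,1], "linear": [[0,0,0],[0,0,0],[0,0,0],[0,0,0],[0,0,0],[0,0,0]], "turn": [[0,0,0],[0,0,0],[0,0,0],[0,0,0],[0,0,0],[0,0,0]]}}

```text
time_s: 15.48
eef_pos: [395.7, 227.4, 15.1]
ee_rot: [0.73, -0.683, -0.0, -0.0]
wrist_force: [-0.3, -0.2, 0.9]
finger_gap: 0.997
gripper_force: 0.0
```

{"api": "play_rows", "payload": {"hand": [1,1,1,1,1,1,1,1,1,1,0,0], "linear": [[0,0,0],[0,0,0],[0,0,0],[0,0,0],[0,0,0],[0,0,0],[0,0,0],[0,0,0],[0,0,0],[0,0,0],[0,0,0],[0,0,0]], "turn": [[0,0,-1],[0,0,-1],[0,0,-1],[0,0,-1],[0,0,-1],[0,0,-1],[0,0,-1],[0,0,-1],[0,0,-1],[0,0,-1],[0,0,-1],[0,0,-1]]}}

```text
time_s: 16.98
eef_pos: [395.7, 227.5, 15.3]
ee_rot: [1.0, -0.003, 0.0, -0.0]
wrist_force: [-1.0, -0.3, 2.5]
finger_gap: 0.808
gripper_force: 22.1
```

{"api": "play_rows", "payload": {"hand": [0,0,0], "linear": [[0,0,0],[0,0,0],[0,0,0]], "turn": [[0,0,0],[0,0,0],[0,0,0]], "squeeze": 50}}

```text
time_s: 17.35
eef_pos: [395.8, 227.5, 15.8]
ee_rot: [1.0, -0.003, 0.0, -0.0]
wrist_force: [-2.6, -0.1, 6.9]
finger_gap: 0.79
gripper_force: 53.9
```

{"api": "play_rows", "payload": {"hand": [0,0,0,0,0,0,0,0,0,0], "linear": [[0,0,-0.05],[0,0,-0.1],[0.06,0.26,-0.14],[0.133,0.528,-0.14],[0.133,0.528,-0.14],[0.133,0.528,-0.14],[0.133,0.528,-0.14],[0.133,0.528,-0.1],[0.133,0.528,-0.04],[0.133,0.528,-0.04]], "turn": [[0,0,0],[0,0,0],[0,0,0],[0,0,0],[0,0,0],[0,0,0],[0,0,0],[0,0,0],[0,0,0],[0,0,0]]}}

```text
time_s: 18.6
eef_pos: [459.0, -37.5, 33.3]
ee_rot: [1.0, -0.003, -0.003, 0.001]
wrist_force: [0.4, -0.3, -1.1]
finger_gap: 0.79
gripper_force: 57.0
```

```bash
python3 - <<'E'
from h import *
s=snap('wrist','w5.png'); P=cloud(s); e=arm.get_state()['eef_pos']; print(e)
# plate edge: height mask convex hull
m=(P[...,2]>8)&(P[...,2]<19)&(np.hypot(P[...,0]-462,P[...,1]+37)<115)
q=P[m][:,:2]; h=cv2.convexHull(q.astype(np.float32)).reshape(-1,2)
h=h[(np.hypot(h[:,0]-462,h[:,1]+37)>92)&(h[:,0]>440)]
A=np.c_[2*h,np.ones(len(h))]; c=np.linalg.lstsq(A,(h**2).sum(1),rcond=None)[0]; print('plate wrist',c[:2],np.sqrt(c[2]+c[0]**2+c[1]**2),len(h))
E
```

```text
[460.26914695 -37.12359638  34.56096021]
plate wrist [463.67300366 -36.99865747] 99.56430900870119 41
```

View pics/w5.png

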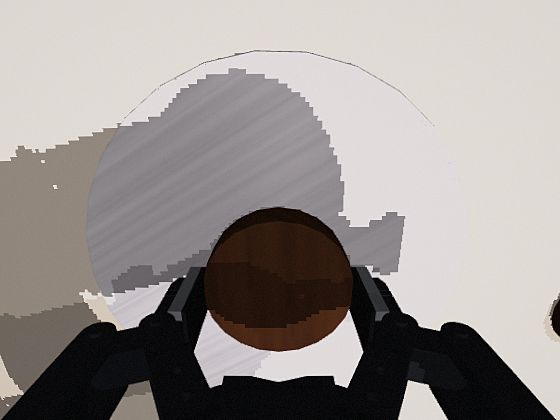

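The wrist view shows the disc held level at (279,280) over the plate, whose arc is centred at column ~279. I'll shift 2.5 mm forward and set it down.

{"api": "play_rows", "payload": {"hand": [0,0,0], "linear": [[0.005,0,0.005],[0.005,0,0.01],[0.005,0,0.01]], "turn": [[0,0,0],[0,0,0],[0,0,0]]}}

```text
time_s: 19.02
eef_pos: [464.5, -36.5, 30.9]
ee_rot: [1.0, -0.002, 0.001, -0.0]
wrist_force: [0.8, 0.3, 1.3]
finger_gap: 0.791
gripper_force: 57.2
```

{"api": "play_rows", "payload": {"hand": [0,1,1,1,1,1,1,1,1,1,1], "linear": [[0,0,0.002],[0,0,0.0],[0,0,0.0],[0,0,-0.08],[0,0,-0.16],[0.421,0.224,-0.16],[0.421,0.224,-0.16],[0.421,0.224,-0.16],[0.421,0.224,-0.16],[0.421,0.224,-0.16],[0.421,0.224,-0.16]], "turn": [[0,0,0],[0,0,0],[0,0,0],[0,0,0],[0,0,0],[0,0,0],[0,0,0],[0,0,0],[0,0,0],[0,0,0],[0,0,0]], "squeeze": 20}}

```text
time_s: 20.4
eef_pos: [672.3, -149.8, 109.0]
ee_rot: [1.0, -0.003, -0.001, -0.0]
wrist_force: [0.6, -0.3, 0.0]
finger_gap: 0.999
gripper_force: 0.0
```

```bash
python3 - <<'E'
from h import *
wr(9,box=80)
for n in('top','side'): things(n,20,(330,-300),(720,300))
E
```

```text
wrist px [277. 216.] 4471 z 22.0 encl 673.2 -149.3 d 56.0 col [37. 20. 12.]
tcp [ 672.2 -149.5  109.6]
top px [335. 150.] ztop 22.5 centre [ 666.3 -157.8] encl 669.0 -154.9 d=47.2 contour [ 666.8 -156.8] [27.5 40.1] col [70.  55.5 46. ]
top px [173. 174.] ztop 51.4 centre [608.6 248.7] encl 608.2 248.4 d=43.6 contour [605.8 243.6] [43.1 50.3] col [158. 160. 158.]
top px [371. 250.] ztop 22.3 centre [ 414.4 -240.3] encl 415.3 -238.1 d=47.6 contour [ 414.8 -240.2] [33.6 41.6] col [79. 60. 50.]
side px [266. 164.] ztop 50.3 centre [602.3 246.1] encl 603.4 247.6 d=43.3 contour [591.7 223.7] [43.2 92.5] col [141. 149. 146.]
side px [270. 227.] ztop 35.9 centre [461.2 -40.2] encl 461.4 -38.5 d=71.8 contour [457.7 -47.2] [69.  83.4] col [80. 58. 46.]
```

{"api": "play_rows", "payload": {"hand": [1,1,1,1,1,1,1,1,1,1,1,1], "linear": [[0.001,0,0.02],[0.001,0,0.04],[0.001,0,0.06],[0.001,0,0.08],[0.001,0,0.09],[0.001,0,0.1],[0.001,0,0.1],[0.001,0,0.1],[0.001,0,0.1],[0.001,0,0.12],[0.001,0,0.188],[0.001,0,0.188]], "turn": [[0,0,1],[0,0,1],[0,0,1],[0,0,1],[0,0,1],[0,0,1],[0,0,1],[0,0,1],[0,0,1],[0,0,1],[0,0,1],[0,0,1]], "squeeze": 20}}

```text
time_s: 22.05
eef_pos: [671.1, -149.6, 12.7]
ee_rot: [0.73, -0.683, -0.003, 0.002]
wrist_force: [0.9, 0.1, 0.1]
finger_gap: 1.001
gripper_force: 0.0
```

{"api": "play_rows", "payload": {"hand": [0,0,0,0,0,1,1,1], "linear": [[0,0,0],[0,0,0],[0,0,0],[0,0,0],[0,0,0],[0,0,0],[0,0,0],[0,0,0]], "turn": [[0,0,0],[0,0,0],[0,0,0],[0,0,0],[0,0,0],[0,0,0],[0,0,0],[0,0,0]]}}

```text
time_s: 23.05
eef_pos: [673.4, -149.9, 15.5]
ee_rot: [0.73, -0.683, -0.0, 0.0]
wrist_force: [0.7, 0.1, 0.5]
finger_gap: 0.998
gripper_force: 0.0
```

{"api": "play_rows", "payload": {"hand": [1,1,1,1,1,1,1,1,1,1,0,0], "linear": [[0,0,0],[0,0,0],[0,0,0],[0,0,0],[0,0,0],[0,0,0],[0,0,0],[0,0,0],[0,0,0],[0,0,0],[0,0,0],[0,0,0]], "turn": [[0,0,-1],[0,0,-1],[0,0,-1],[0,0,-1],[0,0,-1],[0,0,-1],[0,0,-1],[0,0,-1],[0,0,-1],[0,0,-1],[0,0,-1],[0,0,-1]]}}

```text
time_s: 24.55
eef_pos: [674.0, -149.9, 16.4]
ee_rot: [1.0, -0.003, 0.0, 0.0]
wrist_force: [-0.2, 0.8, 0.7]
finger_gap: 0.641
gripper_force: 21.2
```

{"api": "play_rows", "payload": {"hand": [0,0,0,0,0], "linear": [[0,0,0],[0,0,0],[0,0,0],[0,0,0],[0,0,0]], "turn": [[0,0,0],[0,0,0],[0,0,0],[0,0,0],[0,0,0]], "squeeze": 50}}

```text
time_s: 25.18
eef_pos: [674.4, -149.9, 16.6]
ee_rot: [1.0, -0.002, 0.001, 0.0]
wrist_force: [0.7, 0.2, 4.5]
finger_gap: 0.63
gripper_force: 52.9
```

{"api": "play_rows", "payload": {"hand": [0,0,0,0,0,0,0,0,0,0], "linear": [[0,0,-0.08],[0,0,-0.17],[-0.422,-0.224,-0.17],[-0.422,-0.224,-0.17],[-0.422,-0.224,-0.17],[-0.422,-0.224,-0.17],[-0.422,-0.224,-0.17],[-0.422,-0.224,-0.12],[-0.422,-0.224,-0.08],[-0.422,-0.224,-0.08]], "turn": [[0,0,0],[0,0,0],[0,0,0],[0,0,0],[0,0,0],[0,0,0],[0,0,0],[0,0,0],[0,0,0],[0,0,0]]}}

```text
time_s: 26.42
eef_pos: [462.5, -37.4, 54.5]
ee_rot: [1.0, -0.003, -0.002, 0.001]
wrist_force: [-0.5, -0.1, 0.5]
finger_gap: 0.629
gripper_force: 52.7
```

```bash
python3 - <<'E'
from h import *
s=snap('wrist','w6.png'); print(arm.get_state()['eef_pos'],arm.get_state()['wrist_force'])
E
```

```text
[463.34356261 -37.2217937   55.47324904] [ 0.28121069  0.49212179 -0.12514677]
```

View pics/w6.png

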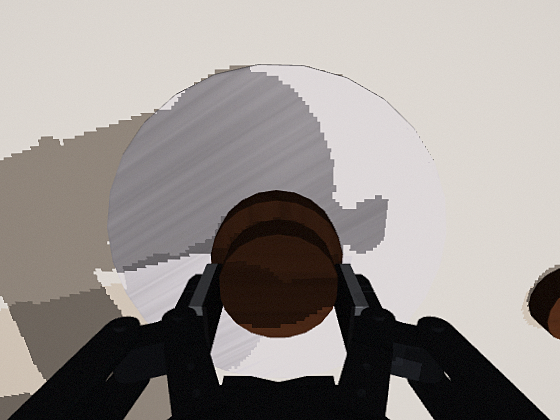

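The wrist view shows the held disc56 over disc70, with column centres at 280 and 277. That is aligned within about 1.5 mm. Lowering.

{"api": "play_rows", "payload": {"hand": [0,0,0], "linear": [[0,0,0.005],[0,0,0.009],[0,0,0.009]], "turn": [[0,0,0],[0,0,0],[0,0,0]]}}

```text
time_s: 26.85
eef_pos: [463.5, -36.9, 51.9]
ee_rot: [1.0, -0.002, 0.0, -0.0]
wrist_force: [0.3, -0.4, 0.7]
finger_gap: 0.629
gripper_force: 52.7
```

{"api": "play_rows", "payload": {"hand": [0,0], "linear": [[0,0,0.003],[0,0,0.003]], "turn": [[0,0,0],[0,0,0]]}}

```text
time_s: 27.1
eef_pos: [463.7, -36.8, 51.5]
ee_rot: [1.0, -0.002, 0.0, 0.0]
wrist_force: [-3.3, -0.0, 9.9]
finger_gap: 0.63
gripper_force: 53.7
```

{"api": "play_rows", "payload": {"hand": [1,1,1,1,1,1,1,1,1,1,1], "linear": [[0,0,-0.001],[0,0,-0.001],[0,0,-0.001],[0,0,-0.06],[0,0,-0.12],[-0.096,0.404,-0.12],[-0.096,0.404,-0.12],[-0.096,0.404,-0.12],[-0.096,0.404,-0.12],[-0.096,0.404,-0.12],[-0.096,0.404,-0.12]], "turn": [[0,0,0],[0,0,0],[0,0,0],[0,0,0],[0,0,0],[0,0,0],[0,0,0],[0,0,0],[0,0,0],[0,0,0],[0,0,0]], "squeeze": 20}}

```text
time_s: 28.48
eef_pos: [414.5, -238.2, 110.0]
ee_rot: [1.0, -0.002, -0.0, -0.0]
wrist_force: [1.3, 0.5, -0.3]
finger_gap: 0.997
gripper_force: 0.0
```

```bash
python3 - <<'E'
from h import *
wr(9,box=100)
for n in('top','side'): things(n,15,(330,-300),(720,300))
E
```

```text
wrist px [382. 180.] 1432 z 19.7 encl 449.7 -323.2 d 75.8 col [109.  64.  31.]
wrist px [279. 215.] 3428 z 21.9 encl 416.7 -239.5 d 48.9 col [38. 21. 12.]
tcp [ 414.7 -238.   110. ]
top px [271. 156.] ztop 21.5 centre [653.2   3.3] encl 652.9 3.4 d=41.5 contour [652.3   3.2] [39.1 39.6] col [80.  65.5 57. ]
top px [173. 174.] ztop 51.1 centre [608.5 248.4] encl 608.4 248.4 d=42.9 contour [605.2 242.8] [43.5 52.7] col [153. 154. 153.]
top px [369. 178.] ztop 21.6 centre [ 594.5 -240.8] encl 594.8 -241.2 d=59.6 contour [ 594.7 -240.2] [57.4 57.7] col [136.5 137.  134. ]
top px [287. 203.] ztop 17.5 centre [534.6 -35.7] encl 536.8 -35.8 d=82.2 contour [534.6 -34.9] [41.4 64.7] col [116. 117. 118.]
top px [275. 229.] ztop 54.0 centre [469.2 -15.3] encl 468.8 -18.3 d=35.1 contour [472.5   1. ] [51.2 68.1] col [91. 89. 89.]
top px [256. 232.] ztop 17.4 centre [461.3  43.7] encl 461.0 43.2 d=58.1 contour [460.8  42.2] [30.8 47.5] col [153. 155. 153.]
side px [265. 164.] ztop 50.0 centre [599.4 247.3] encl 603.2 247.5 d=46.8 contour [586.3 220.3] [ 36.3 104.3] col [135. 143. 140.]
side px [321. 201.] ztop 21.2 centre [6.485e+02 3.000e-01] encl 649.5 1.5 d=44.1 contour [646.3  -2.4] [37.7 42.3] col [83.  58.5 45. ]
side px [261. 227.] ztop 54.7 centre [452.8 -38.5] encl 460.6 -38.9 d=54.9 contour [426.2 -53.6] [104.5 117.7] col [58. 46. 39.]
side px [290. 245.] ztop 17.0 centre [ 477.9 -113.4] encl 479.1 -111.4 d=57.6 contour [ 477.5 -113.7] [24.8 48.8] col [116. 117. 120.]
side px [269. 250.] ztop 17.0 centre [ 424.5 -102. ] encl 428.4 -100.1 d=57.7 contour [ 424.  -102.8] [23.6 52.9] col [180. 181. 183.]
side px [360. 260.] ztop 20.5 centre [ 590.5 -244.9] encl 591.4 -244.2 d=63.0 contour [ 589.5 -245.9] [57.9 60.8] col [177. 177. 176.]
side px [295. 288.] ztop 21.0 centre [ 413.2 -241.9] encl 414.7 -240.8 d=50.7 contour [ 412.5 -243.3] [46.5 49.4] col [51. 35. 25.]
```

{"api": "play_rows", "payload": {"hand": [1,1,1,1,1,1,1,1,1,1,1,1], "linear": [[0.003,0.002,0.02],[0.003,0.002,0.04],[0.003,0.002,0.06],[0.003,0.002,0.08],[0.003,0.002,0.09],[0.003,0.002,0.1],[0.003,0.002,0.1],[0.003,0.002,0.1],[0.003,0.002,0.1],[0.003,0.002,0.12],[0.003,0.002,0.188],[0.003,0.002,0.188]], "turn": [[0,0,1],[0,0,1],[0,0,1],[0,0,1],[0,0,1],[0,0,1],[0,0,1],[0,0,1],[0,0,1],[0,0,1],[0,0,1],[0,0,1]], "squeeze": 20}}

```text
time_s: 30.12
eef_pos: [413.9, -239.1, 14.0]
ee_rot: [0.73, -0.683, -0.003, 0.002]
wrist_force: [0.4, -0.2, 0.7]
finger_gap: 0.999
gripper_force: 0.0
```

{"api": "play_rows", "payload": {"hand": [0,0,0,0,0,1,1,1], "linear": [[0,0,0],[0,0,0],[0,0,0],[0,0,0],[0,0,0],[0,0,0],[0,0,0],[0,0,0]], "turn": [[0,0,0],[0,0,0],[0,0,0],[0,0,0],[0,0,0],[0,0,0],[0,0,0],[0,0,0]]}}

```text
time_s: 31.12
eef_pos: [415.8, -239.7, 16.0]
ee_rot: [0.73, -0.683, -0.0, 0.0]
wrist_force: [0.1, 0.2, 0.2]
finger_gap: 1.001
gripper_force: 0.0
```

{"api": "play_rows", "payload": {"hand": [1,1,1,1,1,1,1,1,1,1,0,0], "linear": [[0,0,0],[0,0,0],[0,0,0],[0,0,0],[0,0,0],[0,0,0],[0,0,0],[0,0,0],[0,0,0],[0,0,0],[0,0,0],[0,0,0]], "turn": [[0,0,-1],[0,0,-1],[0,0,-1],[0,0,-1],[0,0,-1],[0,0,-1],[0,0,-1],[0,0,-1],[0,0,-1],[0,0,-1],[0,0,-1],[0,0,-1]]}}

```text
time_s: 32.62
eef_pos: [416.0, -239.7, 16.1]
ee_rot: [1.0, -0.003, -0.0, 0.0]
wrist_force: [0.2, -0.1, -0.5]
finger_gap: 0.605
gripper_force: 0.0
```

{"api": "play_rows", "payload": {"hand": [0,0,0,0,0], "linear": [[0,0,0],[0,0,0],[0,0,0],[0,0,0],[0,0,0]], "turn": [[0,0,0],[0,0,0],[0,0,0],[0,0,0],[0,0,0]], "squeeze": 50}}

```text
time_s: 33.25
eef_pos: [416.1, -239.8, 16.6]
ee_rot: [1.0, -0.002, 0.0, 0.0]
wrist_force: [-0.7, 1.1, 5.0]
finger_gap: 0.551
gripper_force: 50.9
```

{"api": "play_rows", "payload": {"hand": [0,0,0,0,0,0,0,0,0,0], "linear": [[0,0,-0.1],[0,0,-0.2],[0.093,-0.406,-0.2],[0.093,-0.406,-0.2],[0.093,-0.406,-0.2],[0.093,-0.406,-0.2],[0.093,-0.406,-0.2],[0.093,-0.406,-0.16],[0.093,-0.406,-0.12],[0.093,-0.406,-0.12]], "turn": [[0,0,0],[0,0,0],[0,0,0],[0,0,0],[0,0,0],[0,0,0],[0,0,0],[0,0,0],[0,0,0],[0,0,0]]}}

```text
time_s: 34.5
eef_pos: [461.8, -38.1, 74.8]
ee_rot: [1.0, -0.003, -0.002, 0.0]
wrist_force: [-0.8, 0.2, 0.3]
finger_gap: 0.549
gripper_force: 51.6
```

```bash
python3 - <<'E'
from h import *
s=snap('wrist','w7.png'); print(arm.get_state()['eef_pos'],arm.get_state()['finger_gap'])
E
```

```text
[462.82673886 -37.84863113  75.74517085] 0.5492435207792661
```

View pics/w7.png

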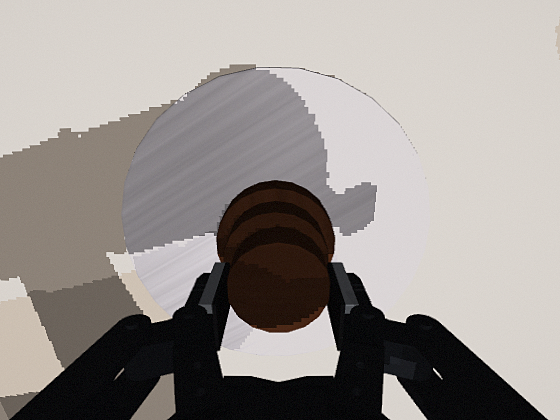

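The wrist view shows disc49 held over the two placed discs, with column centres near 279 against 276–278. I'll trim under 1 mm and lower.

{"api": "play_rows", "payload": {"hand": [0,0,0,0], "linear": [[0.001,-0.0015,0.005],[0.001,-0.0015,0.009],[0.001,-0.0015,0.011],[0.001,-0.0015,0.011]], "turn": [[0,0,0],[0,0,0],[0,0,0],[0,0,0]]}}

```text
time_s: 35.05
eef_pos: [464.3, -36.2, 71.6]
ee_rot: [1.0, -0.002, 0.0, 0.0]
wrist_force: [-1.0, -0.3, 5.1]
finger_gap: 0.55
gripper_force: 52.2
```

{"api": "play_rows", "payload": {"hand": [1,1,1,1,1,1,1,1,1,1], "linear": [[0,0,-0.001],[0,0,-0.001],[0,0,-0.001],[0,0,-0.06],[0,0,-0.11],[0.379,-0.08,-0.11],[0.379,-0.08,-0.11],[0.379,-0.08,-0.11],[0.379,-0.08,-0.11],[0.379,-0.08,-0.11]], "turn": [[0,0,0],[0,0,0],[0,0,0],[0,0,0],[0,0,0],[0,0,0],[0,0,0],[0,0,0],[0,0,0],[0,0,0]], "squeeze": 20}}

```text
time_s: 36.3
eef_pos: [653.0, 2.9, 124.4]
ee_rot: [1.0, -0.003, -0.001, 0.0]
wrist_force: [-0.2, -0.2, 1.1]
finger_gap: 1.003
gripper_force: 0.0
```

```bash
python3 - <<'E'
from h import *
wr(9,box=100)
for n in('side',): things(n,25,(330,-480),(720,200))
E
```

```text
wrist px [277. 212.] 2263 z 22.0 encl 652.0 3.0 d 41.7 col [37. 20. 12.]
wrist px [301. 310.] 511 z 16.6 encl 558.1 -17.5 d 49.4 col [62. 59. 61.]
tcp [652.4   2.7 125. ]
side px [270. 222.] ztop 75.1 centre [461.1 -39.5] encl 461.9 -38.4 d=50.6 contour [444.8 -72.7] [ 61.7 119.2] col [60. 48. 41.]
side px [389. 296.] ztop 72.9 centre [ 548.3 -386.3] encl 548.5 -385.2 d=67.7 contour [ 536.3 -394.7] [ 61.9 101.8] col [34. 53. 71.]
side px [353. 317.] ztop 77.9 centre [ 457.1 -385.5] encl 456.5 -386.7 d=45.4 contour [ 441.1 -401.3] [52.9 83.1] col [71. 88. 54.]
```

Everything is in place. Gripping disc42: TCP 125 → 15.5 is −109.5 mm.

{"api": "play_rows", "payload": {"hand": [1,1,1,1,1,1,1,1,1,1,1,1], "linear": [[0,0,0.02],[0,0,0.04],[0,0,0.06],[0,0,0.08],[0,0,0.1],[0,0,0.12],[0,0,0.13],[0,0,0.13],[0,0,0.13],[0,0,0.15],[0,0,0.218],[0,0,0.218]], "turn": [[0,0,1],[0,0,1],[0,0,1],[0,0,1],[0,0,1],[0,0,1],[0,0,1],[0,0,1],[0,0,1],[0,0,1],[0,0,1],[0,0,1]], "squeeze": 20}}

```text
time_s: 37.9
eef_pos: [650.9, 2.4, 13.6]
ee_rot: [0.73, -0.683, -0.002, 0.003]
wrist_force: [-1.6, 0.1, 0.4]
finger_gap: 1.002
gripper_force: 0.0
```

{"api": "play_rows", "payload": {"hand": [0,0,0,0,0,0,0,1,1,1], "linear": [[0,0,0],[0,0,0],[0,0,0],[0,0,0],[0,0,0],[0,0,0],[0,0,0],[0,0,0],[0,0,0],[0,0,0]], "turn": [[0,0,0],[0,0,0],[0,0,0],[0,0,0],[0,0,0],[0,0,0],[0,0,0],[0,0,0],[0,0,0],[0,0,0]]}}

```text
time_s: 39.15
eef_pos: [653.3, 2.9, 16.1]
ee_rot: [0.73, -0.683, -0.0, 0.0]
wrist_force: [0.7, 0.6, -0.5]
finger_gap: 0.996
gripper_force: 0.0
```

{"api": "play_rows", "payload": {"hand": [1,1,1,1,1,1,1,1,1,1,0,0], "linear": [[0,0,0],[0,0,0],[0,0,0],[0,0,0],[0,0,0],[0,0,0],[0,0,0],[0,0,0],[0,0,0],[0,0,0],[0,0,0],[0,0,0]], "turn": [[0,0,-1],[0,0,-1],[0,0,-1],[0,0,-1],[0,0,-1],[0,0,-1],[0,0,-1],[0,0,-1],[0,0,-1],[0,0,-1],[0,0,-1],[0,0,-1]]}}

```text
time_s: 40.65
eef_pos: [653.6, 3.0, 16.6]
ee_rot: [1.0, -0.003, -0.0, -0.0]
wrist_force: [0.2, 0.6, -0.4]
finger_gap: 0.605
gripper_force: 0.0
```

{"api": "play_rows", "payload": {"hand": [0,0,0,0,0], "linear": [[0,0,0],[0,0,0],[0,0,0],[0,0,0],[0,0,0]], "turn": [[0,0,0],[0,0,0],[0,0,0],[0,0,0],[0,0,0]], "squeeze": 50}}

```text
time_s: 41.28
eef_pos: [654.0, 3.1, 17.0]
ee_rot: [1.0, -0.002, 0.0, -0.0]
wrist_force: [0.7, 0.3, 3.7]
finger_gap: 0.469
gripper_force: 50.7
```

{"api": "play_rows", "payload": {"hand": [0,0,0,0,0,0,0,0,0,0], "linear": [[0,0,-0.12],[0,0,-0.23],[-0.379,0.08,-0.23],[-0.379,0.08,-0.23],[-0.379,0.08,-0.23],[-0.379,0.08,-0.23],[-0.379,0.08,-0.23],[-0.379,0.08,-0.19],[-0.379,0.08,-0.16],[-0.379,0.08,-0.16]], "turn": [[0,0,0],[0,0,0],[0,0,0],[0,0,0],[0,0,0],[0,0,0],[0,0,0],[0,0,0],[0,0,0],[0,0,0]]}}

```text
time_s: 42.52
eef_pos: [464.7, -35.9, 95.4]
ee_rot: [1.0, -0.002, -0.001, 0.0]
wrist_force: [1.1, 0.0, 0.3]
finger_gap: 0.465
gripper_force: 50.5
```

```bash
python3 - <<'E'
from h import *
s=snap('wrist','w8.png'); print(arm.get_state()['eef_pos'],arm.get_state()['finger_gap'])
E
```

```text
[465.11322463 -35.8985253   96.18025951] 0.46537958069068575
```

View pics/w8.png

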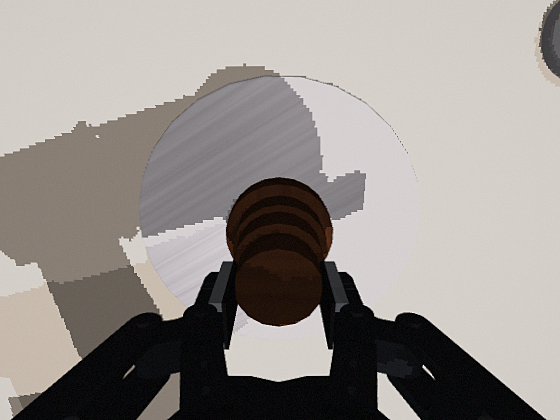

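The wrist view shows all four discs lined up on column ~279. Lowering the last one.

{"api": "play_rows", "payload": {"hand": [0,0,0,0], "linear": [[-0.002,0.0005,0.005],[-0.002,0.0005,0.009],[-0.002,0.0005,0.011],[-0.002,0.0005,0.011]], "turn": [[0,0,0],[0,0,0],[0,0,0],[0,0,0]]}}

```text
time_s: 43.08
eef_pos: [463.3, -36.3, 91.9]
ee_rot: [1.0, -0.002, 0.001, -0.0]
wrist_force: [-1.5, 0.9, 4.7]
finger_gap: 0.468
gripper_force: 51.0
```

{"api": "play_rows", "payload": {"hand": [1,1,1,1,1,1,1,1], "linear": [[0,0,-0.001],[0,0,-0.001],[0,0,-0.001],[0,0,-0.08],[0,0,-0.16],[0,0,-0.22],[0,0,-0.22],[0,0,-0.22]], "turn": [[0,0,0],[0,0,0],[0,0,0],[0,0,0],[0,0,0],[0,0,0],[0,0,0],[0,0,0]]}}

```text
time_s: 44.08
eef_pos: [462.2, -36.4, 200.3]
ee_rot: [1.0, -0.003, -0.001, -0.0]
wrist_force: [-0.1, 0.1, 0.1]
finger_gap: 1.001
gripper_force: 0.0
```

```bash
python3 - <<'E'
from h import *
s=snap('wrist','w9.png'); P=cloud(s); q=P[(np.hypot(P[...,0]-463,P[...,1]+37)<60)&(P[...,2]>20)&(P[...,2]<110)]
for z in(35,55,75,95):
    t=q[abs(q[:,2]-z)<3]; print(z,len(t),cv2.minEnclosingCircle(t[:,:2].astype(np.float32)))
sd=snap('side'); cv2.imwrite('pics/c9.png',np.hstack([s['color'][100:350,150:400],cv2.resize(sd['color'][160:285,200:325],(250,250))])[:,:,::-1])
E
```

```text
35 959 ((464.9339599609375, -37.35774612426758), 34.84178924560547)
55 447 ((465.2703552246094, -37.5008659362793), 27.84968376159668)
75 522 ((465.39947509765625, -36.793678283691406), 24.356809616088867)
95 2152 ((464.3922119140625, -37.422794342041016), 21.15892791748047)
```

View pics/c9.png

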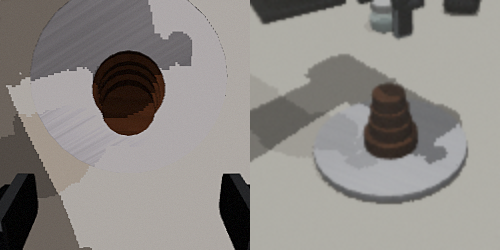

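The crops show a straight, centred four-step stack on the plate, and the measured layer centres agree within 1 mm. Next is the pedal.

{"api": "play_rows", "payload": {"hand": [0,0,0,0,0,0,0,0,0,0], "linear": [[0,-0.12,0],[0.016,-0.874,0.04],[0.016,-0.874,0.04],[0.016,-0.874,0.04],[0.016,-0.874,0.06],[0.016,-0.874,0.08],[0.016,-0.874,0.08],[0.016,-0.874,0.08],[0.016,-0.874,0.08],[0.016,-0.874,0.08]], "turn": [[0,0,0],[0,0,0],[0,0,0],[0,0,0],[0,0,0],[0,0,0],[0,0,0],[0,0,0],[0,0,0],[0,0,0]], "squeeze": 30}}

```text
time_s: 45.42
eef_pos: [473.0, 399.3, 161.0]
ee_rot: [1.0, -0.003, -0.0, 0.0]
wrist_force: [0.1, 0.3, -0.6]
finger_gap: 0.003
gripper_force: 0.0
```

```bash
python3 - <<'E'
from h import *
s=snap('wrist','w10.png'); P=cloud(s); print(arm.get_state()['eef_pos'])
m=(P[...,2]>30)&(P[...,2]<75)&(P[...,0]>400)&(P[...,0]<650)&(P[...,1]>330)&(P[...,1]<470)
q=P[m]
for _ in range(4):
    A=np.c_[q[:,:2],np.ones(len(q))]; c=np.linalg.lstsq(A,q[:,2],rcond=None)[0]; q=q[abs(A@c-q[:,2])<2]
print(c.round(3),len(q),cv2.minAreaRect(q[:,:2].astype(np.float32)))
for x in(455,465,475,485,500): t=q[abs(q[:,0]-x)<3]; print(x,len(t),t[:,1].min(),t[:,1].max(),np.median(t[:,2])) if len(t) else 0
E
```

```text
[473.21926967 399.28012008 161.41065499]
[-2.06000e-01  1.30000e-02  1.52041e+02] 17820 ((517.915283203125, 401.5195007324219), (97.70734405517578, 130.79974365234375), 87.59461212158203)
455 501 367.02015319363016 445.3193284075871 63.09733294210841
465 808 367.0731378281432 446.1486466414839 61.87414929144464
475 820 366.4763430296559 444.8952964870608 59.79933264474056
485 824 365.79431328702225 444.6073182925516 57.683991082517025
500 798 364.37339879887725 443.4512985049813 54.82952228055757
```

View pics/w10.png

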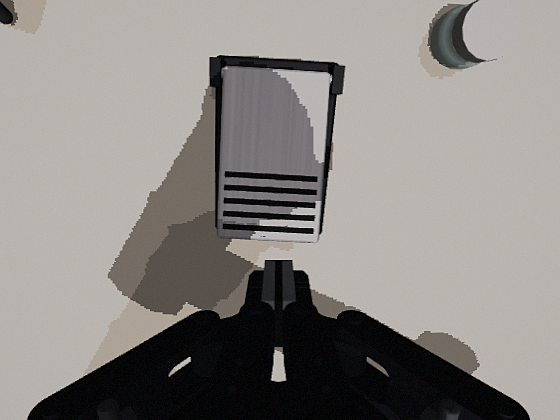

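The wrist view shows the ribbed part of the tread at (270,205) and the shut fingertips at (280,265). The pad works out at about (474, 406, 58–60).

{"api": "play_rows", "payload": {"hand": [0,0,0,0,0,0,0], "linear": [[0.002,-0.013,0.08],[0.002,-0.013,0.17],[0.002,-0.013,0.184],[0.002,-0.013,0.194],[0.002,-0.013,0.204],[0.002,-0.013,0.214],[0.002,-0.013,0.22]], "turn": [[0,0,0],[0,0,0],[0,0,0],[0,0,0],[0,0,0],[0,0,0],[0,0,0]]}}

```text
time_s: 46.35
eef_pos: [474.2, 407.1, 54.4]
ee_rot: [1.0, -0.002, 0.0, -0.001]
wrist_force: [-5.3, -2.5, 8.7]
finger_gap: -0.002
gripper_force: 3.8
```

{"api": "play_rows", "payload": {"hand": [0,0,0,0], "linear": [[0,0,0.005],[0,0,0.009],[0,0,0.011],[0,0,0.011]], "turn": [[0,0,0],[0,0,0],[0,0,0],[0,0,0]]}}

```text
time_s: 46.85
eef_pos: [473.8, 407.1, 49.3]
ee_rot: [1.0, -0.002, 0.0, -0.001]
wrist_force: [-6.5, -1.4, 9.7]
finger_gap: 0.001
gripper_force: 4.6
```

{"api": "play_rows", "payload": {"hand": [0,0,0], "linear": [[0,0,0.003],[0,0,0.005],[0,0,0.005]], "turn": [[0,0,0],[0,0,0],[0,0,0]]}}

```text
time_s: 47.22
eef_pos: [473.9, 407.1, 48.8]
ee_rot: [1.0, -0.002, 0.001, -0.001]
wrist_force: [-9.3, -3.8, 17.7]
finger_gap: 0.001
gripper_force: 9.2
```

{"api": "play_rows", "payload": {"hand": [0,0,0,0], "linear": [[0,0,0.002],[0,0,0.002],[0,0,0.002],[0,0,0.002]], "turn": [[0,0,0],[0,0,0],[0,0,0],[0,0,0]]}}

```text
time_s: 47.72
eef_pos: [473.9, 407.2, 48.7]
ee_rot: [1.0, -0.002, 0.001, -0.001]
wrist_force: [-10.7, -4.2, 22.3]
finger_gap: -0.002
gripper_force: 11.2
```

```bash
python3 - <<'E'
from h import *
s=snap('side'); P=cloud(s)
m=(P[...,2]>20)&(P[...,2]<70)&(P[...,0]>440)&(P[...,0]<570)&(P[...,1]>370)&(P[...,1]<440)
q=P[m]; A=np.c_[q[:,:2],np.ones(len(q))]
for _ in range(4):
    c=np.linalg.lstsq(A,q[:,2],rcond=None)[0]; k=abs(A@c-q[:,2])<3; A,q=A[k],q[k]
print(c.round(3),len(q))
E
```

```text
[-2.3000e-02 -2.0000e-03  5.0597e+01] 195
```

{"api": "play_rows", "payload": {"hand": [0,0,0,0,0,0,0,0,0,0,0,0], "linear": [[0,0,-0.02],[0,0,-0.05],[0,0,-0.1],[0,0,-0.2],[0,0,-0.3],[0,0,-0.35],[0,0,-0.35],[-0.2,0,-0.35],[-0.2,0,-0.35],[-0.2,0,-0.35],[-0.2,0,-0.35],[-0.2,0,-0.35]], "turn": [[0,0,0],[0,0,0],[0,0,0],[0,0,0],[0,0,0],[0,0,0],[0,0,0],[0,0,0],[0,0,0],[0,0,0],[0,0,0],[0,0,0]]}}

```text
time_s: 49.28
eef_pos: [374.8, 407.5, 216.7]
ee_rot: [1.0, -0.003, -0.0, 0.0]
wrist_force: [0.9, -0.4, 0.4]
finger_gap: -0.002
gripper_force: 0.0
```

```bash
python3 - <<'E'
from h import *
s=snap('side','s11.png'); P=cloud(s); print(arm.get_state()['eef_pos'])
m=(P[...,2]>30)&(P[...,2]<75)&(P[...,0]>440)&(P[...,0]<570)&(P[...,1]>370)&(P[...,1]<440)
q=P[m]; A=np.c_[q[:,:2],np.ones(len(q))]
for _ in range(4):
    c=np.linalg.lstsq(A,q[:,2],rcond=None)[0]; k=abs(A@c-q[:,2])<3; A,q=A[k],q[k]
print(c.round(3),len(q))
things('side',25,(330,-480),(720,300)); things('top',14)
E
```

```text
[374.81124624 407.43647321 216.6606676 ]
[-2.04000e-01  1.50000e-02  1.48509e+02] 285
side px [266. 163.] ztop 50.3 centre [602.3 245.8] encl 602.8 246.9 d=44.1 contour [594.3 228.9] [41.5 80.5] col [134. 142. 138.]
side px [270. 220.] ztop 94.4 centre [460.7 -40.4] encl 462.5 -39.8 d=44.0 contour [437.6 -86.7] [ 57.9 140.8] col [55. 47. 42.]
side px [390. 296.] ztop 72.6 centre [ 549.  -385.7] encl 548.0 -383.6 d=67.4 contour [ 536.4 -394.6] [ 61.8 102. ] col [33. 51. 68.]
side px [353. 317.] ztop 77.8 centre [ 457.  -385.3] encl 457.2 -385.6 d=46.2 contour [ 441.1 -401.1] [53. 83.] col [68. 85. 52.]
top px [173. 174.] ztop 50.9 centre [608.4 248.5] encl 608.6 248.9 d=42.7 contour [605.1 242.5] [43.9 53.2] col [143. 144. 143.]
top px [368. 178.] ztop 21.4 centre [ 595.4 -241. ] encl 595.1 -240.8 d=59.5 contour [ 594.8 -240. ] [57.3 57.8] col [127. 128. 125.]
top px [289. 232.] ztop 72.1 centre [464.  -35.9] encl 464.2 -36.5 d=48.7 contour [463.4 -35.3] [172.8 181.4] col [144. 145. 144.]
top px [397. 231.] ztop 20.3 centre [ 456.7 -308.5] encl 464.2 -308.7 d=82.5 contour [ 461.6 -307.7] [ 6.4 68.6] col [88. 63. 45.]
```

View pics/s11.png

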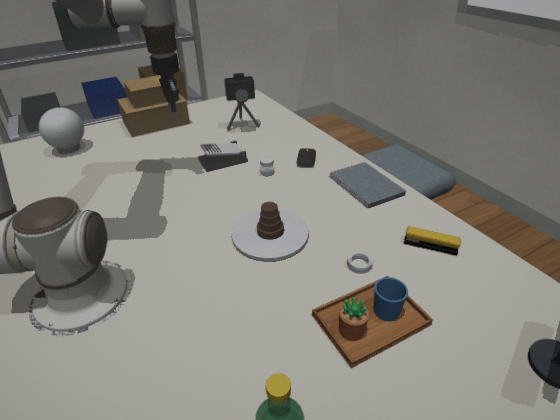

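The side view shows the four-step stack at (270,220), with the cup (390,298) and pot (353,320) upright on the tray. The tape and jar are unmoved, and the pedal is back up. Handing in.

```bash
python3 -c "
from rig import arm; print(arm.close_job())"
```

```text
the job is handed in; nothing more can be done
None
```

I handed the job in at about 49 s: cup and pot upright on the tray, the four discs present (70, 56, 49 and 42 mm) stacked centred on the plate, pedal pressed to its stop and back up, tape and jar unmoved; no verdict was returned.

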